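# Release the concealed catch and draw out the key-blank drawer

## Robot

A 6-joint arm with a two-finger parallel gripper is mounted at the origin on a cart in front of the work surface, level with it; the furniture and walls round the work are solid. World frame = base frame: x ahead of the robot, y to its left, z up, the work surface at z = 0. Lengths are in m, angles in rad, forces in N, time in s.
With the tool pointing down it reaches from about 0.35 to 0.875 m from the base axis. Payload 4.2 kg.
Tool frame: the origin (TCP) lies midway between the tips of the shut fingers; the grasp point (between the pads) lies 19 mm behind it; z points along the fingers, y is the line along which they close (so a half turn about z gives the same grasp; the last joint's range is limited). The gripper opens to 87 mm and grips with 3 to 60 N. Pads are 19 mm wide; open, the fingers measure 117 mm over their backs; the gripper's body (75 mm by 190 mm) begins 51 mm behind the grasp point.
Start: joints at [-0.983, 0.385, 0.008, 0, -1.194, -0.259], TCP at [0.202, -0.591, 0.199] pointing down, gripper open.
Joint ranges: [-3.14, 3.14], [-1.21, 2.06], [-1.07, 1.41], [-3.16, 2.05], [-2.99, -0.16], [-3.1, 3.1]. Speed limits (rad/s): [2.79, 2.79, 3.14, 3.14, 3.14, 3.14].

## Interface

Orientations are given as a unit quaternion [x, y, z, w].
In Python, from bench import status, vision, finish_job gives the robot as it stands.
- The arm moves only by the shell command python3 -m crank 'ROWS' [FORCE]. ROWS is text: rows parted by semicolons, each of 7 numbers parted by spaces: the shift along the tool's x, y, z in m, then the turn, a rotation vector about the tool's x, y, z in degrees, then the opening in per cent of the stroke, from 0 (shut) to 100 (fully open). In form: tx ty tz ax ay az jaw; .... A call has 1 to 12 rows; each row shifts and turns the commanded pose from where the row before left it, along the tool's axes as they then stand; what a row does not reach is not made up. A row lasts 1/12 s, in which the tool goes at most 41.7 mm and 7.16 degrees, less where a joint would pass 70% of its speed; a pose out of reach is approached as far as the arm can. A call with a gripper value outside its range is refused whole. The fingers move at their own pace and stop on an object; FORCE is the grip in N (left out, the last holds). Time passes only in rows, so rows that do not move let the fingers close. It gives the time, the measured TCP pose, the force, the opening and the grip force at its end, in the units of the state.
- status.read_state(): the state, without advancing time (a new reading comes with each control period).
- vision.read_camera(name): name is "side" or "top" or "wrist"; returns a dict with "color" (480x640x3 uint8, red, green, blue), "range_z" (480x640 float32, m along the optical axis (not along the pixel's ray), 0 where there is no reading), "vertical_fov" (degrees; the focal length in pixels is half the picture's height over the tangent of half this angle, whatever the lens; pixels are square), "cx", "cy" (the principal point, pixels), "rvec" (rotation vector, rad) and "tvec" (3), from world to camera coordinates, as OpenCV has them; the wrist camera has in their place "hand_eye" (4x4, takes a point from camera to tool coordinates, whose origin is the TCP and whose axes are the flange's). Camera axes: x right, y down, z forward; pixel columns grow to the right and rows downward; lengths in m; the calibration is good to about 2 mm. A picture is of the moment at which its call begins: read the wrist's pose just before it.
- finish_job(): hands the job in; it is judged then, once.
The state is a dict: "time": time; "q": joint angles; "joint_vel": joint speeds; "tau": joint torques, N m; "tool_pos": TCP position; "orientation": TCP orientation; "force": force on the tool from outside, world axes, zero at the start; "torque": the same for the moment, N m; "gripper_width": finger opening in m; "grip_force": force on a finger pad.
Only numpy, scipy, OpenCV 4.12 (cv2) and the standard library are available. Lean on these libraries where they do the work, as an engineer would, in place of code of your own. Each camera call takes 0.05 s, during which the arm holds its last target. There are 200 camera calls.

## Task

Open the drawer of key blanks in the flat grey-blue steel unit: it has no handle, so run a fingertip along the floor of the black finger groove in the front edge of its top until the tip drops into the hidden notch, and press the sprung catch inside the notch down until the drawer springs out. Then hook a fingertip behind the drawer's front, from inside the drawer, and draw it out as far as it goes, leaving the catch free. Nothing is to be gripped, pinched or picked up, the outer face of the drawer is not to be touched, and everything else on the bench and on the unit stays where it is.

Things in the scene. Friction and masses are not known exactly. Their poses are not given: they have to be found in the camera images.
- unit: Flat grey-blue steel drawer unit, fixed to the bench, 180 mm deep (its x), 304 mm wide (its y), 80 mm high; origin at the centre of its underside; its x points from its front to its back, z up. A black-lined finger groove, open at the top, is sunk into its flat top along the front edge (centre line at x = -57 mm, floor 66 mm above the underside).
- groove (a point): Centre of the groove's black floor, axes as the unit's. The groove is 46 mm wide (x), 128 mm long (y, 64 mm each way), 14 mm deep below the unit's top. Its floor is rigid but for a hidden notch, black on black, as wide as the groove, 46 mm long (y) and 6.5 mm deep, centred anywhere from y = -38 to +38 mm; the notch's bottom is the paddle of the catch.
- catch (a joint): Sprung rocker catch, rad: 0 at rest; grows as its paddle, the bottom of the notch, is pressed down; stop at 0.18. Pivot 43 mm behind the groove's centre line: on that line a fingertip goes 4 to 5 mm down from the notch's bottom to let the drawer go (0.115 rad), 6 to 8 mm to the stop, against about 4 to 8 N. It springs back when let go.
- blank_drawer (a joint): How far the drawer is open, m: 0 shut (locked by the catch), stop at 0.12. Once the catch lets go, a spring pushes it out towards the unit's -x to about 0.065, where it stays; from there it slides with about 1 N and stays where it is left.
- drawer_inside (a point): Middle of the upper edge of the inside surface of the drawer's front, 60 mm above the bench; moves with the drawer (shut: at x = -91 mm of the unit); axes as the unit's. The front is 12 mm thick, 298 mm wide. Behind it (+x) is an open, empty bay 65 mm from front to back, 280 mm wide, floor 12 mm above the bench; once the drawer has sprung out, fingers can enter it from above.
- drawer_face: Dark outer face plate of the drawer's front, 6 x 298 x 53 mm, with a blank card holder; origin at its centre, axes as the unit's; it moves with the drawer.
- driver: Bystander: yellow-handled screwdriver, 193 mm long, lying on the bench at the left; origin under its centre. Not to be disturbed.
- padlock_2: Bystander: steel padlock, 72 x 50 x 14 mm, lying on the rear part of the unit's top; origin under its centre. Not to be disturbed.
- cylinder_1: Bystander: nickel lock cylinder, 33 x 63 x 18 mm, lying on the rear part of the unit's top; origin under its centre. Not to be disturbed.
- marker_2: Bystander: marker pen, 129 x 17 mm, lying on the bench at the left; origin under its centre. Not to be disturbed.
- key_4: Bystander: black-headed key, 53 x 28 x 6 mm, lying on the bench at the right; origin under its centre. Not to be disturbed.
- cutter_wheel: Bystander: steel cutter wheel, 60 mm across, 6 mm thick, lying on the bench at the right; origin under its centre. Not to be disturbed.
- calliper: Bystander: calliper, 200 x 62 x 14 mm, lying on the bench to the right of the unit; origin under its centre. Not to be disturbed.

How it is judged:
On the way, in this order (a step that is already met when the one before it is completed fails the run):
1. a fingertip presses the catch in the notch down far enough to let the drawer go (value of joint catch above 0.105 rad and contact force between the fingers and catch above 0.5 N), for 0.05 s.
2. the drawer is drawn out to its stop (at least 112 of 120 mm) (value of joint blank_drawer above 0.112 m), for 0.1 s.
At the end, for the whole second after the job is handed in: The drawer stands at its stop (at least 112 mm of its 120 mm out) and at rest, and the catch has sprung back up (under 0.03 rad) (value of joint blank_drawer above 0.112 m and velocity of joint blank_drawer between -0.01 and 0.01 m/s and value of joint catch below 0.03 rad); the robot touches nothing.
It fails at once if the outer face of the drawer was touched or the front was pinched (over 1 N) (contact force between the fingers and drawer_face above 1 N).
It fails at once if a loose thing on the bench or on the unit was moved by more than 20 mm or picked up (distance of any of driver, padlock_2, cylinder_1, marker_2, key_4, cutter_wheel, calliper from where it was at the start of the episode above 0.02 m).
It also fails if it takes over 54 s, if anything falls off the work surface, if the arm or the gripper's body presses on something with over 40 N, if the wrist force passes 120 N, or if a joint passes its speed limit or range.

## Working session

There is one attempt and no reset: what is moved stays moved. The work goes in short steps, Python scripts to look and compute and a shell command to move; the robot and the scene stay as the last step left them, time stands still between calls to the robot, and variables do not carry over. Pictures are saved under pics/ and viewed, at most 10 in all, crops included, and the job is handed in when it is done.

```bash
mkdir -p pics; ls; cat > h.py <<'E'
import numpy as np,cv2
from bench import status,vision
def pts(c):
    H,W=c["range_z"].shape; f=H/2/np.tan(np.radians(c["vertical_fov"])/2)
    v,u=np.mgrid[:H,:W]; z=c["range_z"]
    P=np.stack([(u-c["cx"])/f*z,(v-c["cy"])/f*z,z],-1)
    if "rvec" in c:
        R=cv2.Rodrigues(np.array(c["rvec"],float))[0]; return (P-np.array(c["tvec"]).ravel())@R
    return P
E
python3 - <<'E'
from h import *
s=status.read_state(); print(s)
for n in("top","side"):
    c=vision.read_camera(n); cv2.imwrite(f"pics/{n}.png",c["color"][...,::-1]); np.savez(f"{n}.npz",**c,P=pts(c))
E
```

```text
pics
{'time': 0.0, 'q': array([-9.83400971e-01,  3.85524090e-01,  6.59472806e-03, -5.41098299e-04,
       -1.19402260e+00, -2.58622503e-01]), 'joint_vel': array([-0.00044124, -0.00014705, -0.00115464, -0.00090992,  0.0015885 ,
       -0.00018078]), 'tau': array([-2.18412621e-03, -3.90660954e+01,  1.87411255e+01,  4.22020331e+00,
        1.10317284e-02, -2.06816735e-04]), 'tool_pos': array([ 0.20161375, -0.59086525,  0.19766087]), 'orientation': array([-1.63548492e-01,  9.86534675e-01,  1.08604485e-03, -2.13151093e-04]), 'force': array([-0.42690132, -0.60441792, -0.15365697]), 'torque': array([-0.0146892 ,  0.02034069, -0.03495448]), 'grip_force': 0.0, 'gripper_width': 0.08668117412105254}
```

View pics/top.png

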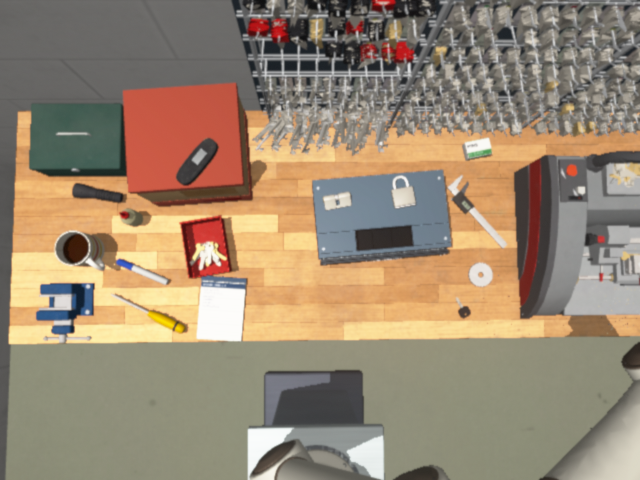

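View pics/side.png

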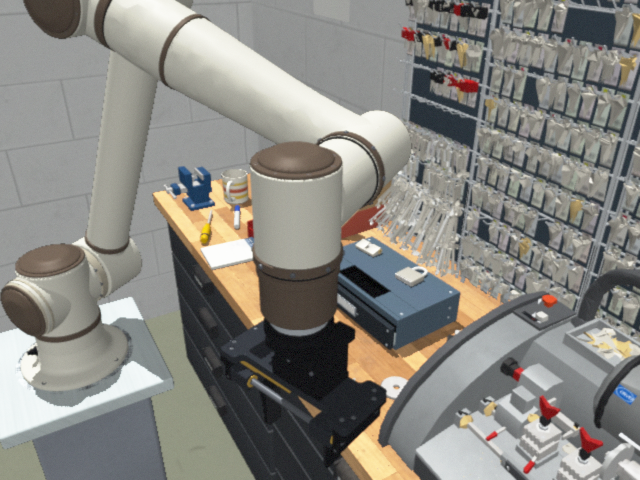

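The top view shows the unit's top at about (314–450, 172–258), its front facing the robot, and the black groove at (357–413, 226–250). The padlock and cylinder are at the rear of the top. The side view shows the arm parked at the right, with the unit clear.

```bash
python3 - <<'E'
from h import *
d=np.load("top.npz");P=d["P"];C=d["color"].astype(int)
win=np.zeros(P.shape[:2],bool);win[160:275,300:465]=1
top=win&(abs(P[...,2]-.08)<.008)
blk=win&(C.max(-1)<30)&(P[...,2]>.05)&(P[...,2]<.08)
for n,m in(("top",top),("groove",blk)):
    m=cv2.morphologyEx(m.astype(np.uint8),cv2.MORPH_OPEN,np.ones((3,3)))>0
    q=P[m]; r=cv2.minAreaRect((q[:,:2]*1000).astype(np.float32)); print(n,m.sum(),r,cv2.boxPoints(r).round().tolist(),np.median(q[:,2]))
print(P[237,384],P[215,330],C[237,384])
E
```

```text
top 8367 ((643.8931274414062, -154.4785919189453), (180.73870849609375, 305.2565002441406), 4.414906024932861) [[542.0, -9.0], [566.0, -314.0], [746.0, -300.0], [722.0, 5.0]] 0.08129870197332076
groove 0 ((0.0, 0.0), (0.0, 0.0), 0.0) [[0.0, 0.0], [0.0, 0.0], [0.0, 0.0], [0.0, 0.0]] nan
[ 0.59010563 -0.16120637  0.06505729] [ 0.6400244  -0.03639971  0.08181398] [50 45 43]
  return _methods._mean(a, axis=axis, dtype=dtype,
  ret = ret.dtype.type(ret / rcount)
```

```bash
python3 - <<'E'
from h import *
d=np.load("top.npz");P=d["P"]
a=np.radians(4.41);R=np.array([[np.cos(a),-np.sin(a)],[np.sin(a),np.cos(a)]])
L=(P[...,:2]-[.6439,-.1545])@R
m=(abs(L[...,0]+.057)<.03)&(abs(L[...,1])<.12)&(P[...,2]<.0735)&(P[...,2]>.045)
q=L[m];print(m.sum(),q.min(0),q.max(0),np.percentile(q,[3,97],axis=0),np.median(P[m][:,2]))
for y in np.arange(-.09,.09,.006):
    k=(abs(L[...,0]+.057)<.018)&(abs(L[...,1]-y)<.003); print(round(y,3),P[k][:,2].mean().round(4),end='; ')
E
```

```text
1003 [-0.07782631 -0.06328584] [-0.03430063  0.06181028] [[-0.07616491 -0.05923461]
 [-0.03541942  0.05792537]] 0.06545153255468894
-0.09 0.0807; -0.084 0.0812; -0.078 0.082; -0.072 0.0812; -0.066 0.0801; -0.06 0.0713; -0.054 0.0667; -0.048 0.0671; -0.042 0.0679; -0.036 0.0673; -0.03 0.0673; -0.024 0.0675; -0.018 0.0631; -0.012 0.0608; -0.006 0.0606; 0.0 0.0612; 0.006 0.0613; 0.012 0.0609; 0.018 0.0608; 0.024 0.061; 0.03 0.0679; 0.036 0.067; 0.042 0.0677; 0.048 0.067; 0.054 0.0672; 0.06 0.0676; 0.066 0.0811; 0.072 0.0806; 0.078 0.0816; 0.084 0.0817;
```

The depth map shows the notch at unit y from about -19 to +27 mm. I'll still feel for it, starting on the floor at y = -41 mm. First I'll shut the fingers, align the tool and approach clear of the machine.

```bash
cat >> h.py <<'E'
def unit():
    from scipy.spatial.transform import Rotation as Q
    s=status.read_state();a=np.radians(4.41);R=np.array([[np.cos(a),-np.sin(a)],[np.sin(a),np.cos(a)]])
    x=Q.from_quat(s["orientation"]).as_matrix()[:,0]
    print("t",round(s["time"],2),"unit mm",((s["tool_pos"][:2]-[.6439,-.1545])@R*1000).round(1),"z",(s["tool_pos"][2]*1e3).round(1),"F",s["force"].round(2),"yaw",np.degrees(np.arctan2(-x[1],-x[0])).round(2),"w",s["gripper_width"])
E
python3 -m crank '0 0 0 0 0 4.8 0; 0 0 0 0 0 4.8 0; 0 0 0 0 0 4.8 0; -.012 .033 0 0 0 0 0; -.012 .033 0 0 0 0 0; -.012 .033 0 0 0 0 0; -.012 .033 0 0 0 0 0; -.012 .033 0 0 0 0 0; -.012 .033 0 0 0 0 0; 0 0 0 0 0 0 0; 0 0 0 0 0 0 0' 10
python3 -c "from h import *;unit()"
```

```text
time: 1.02
tool_pos: [0.2586, -0.3872, 0.1991]
orientation: [-0.04, 0.999, -0.0, 0.0]
force: [0.7, 1.1, -0.2]
gripper_width: 0.0219
grip_force: 0.0
t 1.02 unit mm [-402.  -202.4] z 199.1 F [ 0.74  1.14 -0.18] yaw 4.62 w 0.02187103588981887
```

```bash
python3 -m crank '-.0288 .0135 .005 0 0 0 0;-.0288 .0135 .005 0 0 0 0;-.0288 .0135 .005 0 0 0 0;-.0288 .0135 .005 0 0 0 0;-.0288 .0135 .005 0 0 0 0;-.0288 .0135 .005 0 0 0 0;-.0288 .0135 .005 0 0 0 0;-.0288 .0135 .005 0 0 0 0;-.0288 .0135 .005 0 0 0 0;-.0288 .0135 .005 0 0 0 0;-.0288 .0135 .005 0 0 0 0;-.0288 .0135 .005 0 0 0 0'
python3 -m crank '0 0 0 0 0 0 0;0 0 0 0 0 0 0;0 0 0 0 0 0 0' >/dev/null
python3 -c "from h import *;unit()
c=vision.read_camera('wrist');cv2.imwrite('pics/w1.png',c['color'][...,::-1])"
```

```text
time: 2.02
tool_pos: [0.5918, -0.2007, 0.1376]
orientation: [-0.038, 0.999, -0.0, -0.0]
force: [-0.0, -0.2, 0.5]
gripper_width: 0.0004
grip_force: 0.0
t 2.27 unit mm [-57.4 -42.4] z 137.8 F [-0.68 -0.33  1.91] yaw 4.38 w 0.001083808544223369
```

View pics/w1.png

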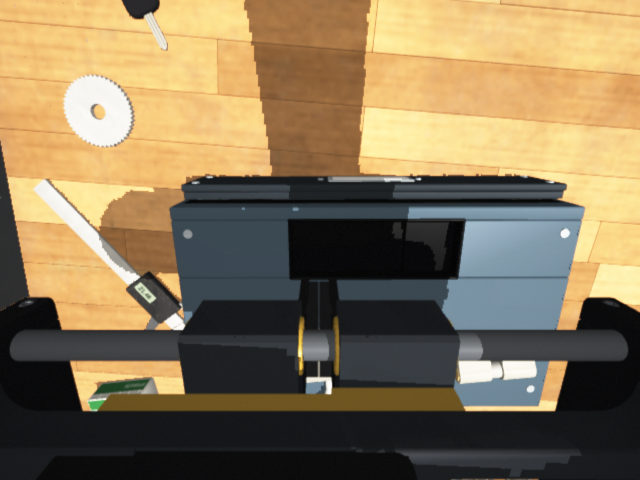

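The wrist view shows the groove at (289–463, 219–277) and the shut fingers at about column 318, lined up over its -y end. Now I'll lower.

```bash
python3 -m crank '0 0 .015 0 0 0 0;0 0 .015 0 0 0 0;0 0 .015 0 0 0 0;0 0 .015 0 0 0 0;0 0 .005 0 0 0 0;0 0 0 0 0 0 0;0 0 0 0 0 0 0;0 0 0 0 0 0 0'
python3 -c "from h import *;unit()"
python3 -m crank '0 0 .002 0 0 0 0;0 0 .002 0 0 0 0;0 0 .002 0 0 0 0;0 0 0 0 0 0 0;0 0 0 0 0 0 0'
python3 -c "from h import *;unit()"
```

```text
time: 2.98
tool_pos: [0.591, -0.2008, 0.0751]
orientation: [-0.039, 0.999, -0.0, 0.001]
force: [0.1, 0.3, -0.0]
gripper_width: 0.0006
grip_force: 0.0
t 2.98 unit mm [-56.4 -42.1] z 75.1 F [ 0.05  0.32 -0.01] yaw 4.42 w 0.0005627123572430911
time: 3.4
tool_pos: [0.5902, -0.2002, 0.0676]
orientation: [-0.039, 0.999, 0.0, -0.0]
force: [-0.8, -0.2, 0.2]
gripper_width: 0.0004
grip_force: 0.0
t 3.4 unit mm [-57.  -41.4] z 67.6 F [-0.76 -0.21  0.22] yaw 4.45 w 0.0003943254783931248
```

```bash
python3 -m crank '0 0 .001 0 0 0 0;0 0 .001 0 0 0 0;0 0 0 0 0 0 0;0 0 0 0 0 0 0'
python3 -c "from h import *;unit()"
```

```text
time: 3.73
tool_pos: [0.5903, -0.2003, 0.0656]
orientation: [-0.039, 0.999, 0.0, -0.0]
force: [0.2, 0.7, -0.1]
gripper_width: 0.0006
grip_force: 0.0
t 3.73 unit mm [-57.  -41.5] z 65.6 F [ 0.2   0.68 -0.05] yaw 4.44 w 0.0006101206332749544
```

```bash
for i in 1 2 3; do python3 -m crank '0 0 .0005 0 0 0 0;0 0 0 0 0 0 0;0 0 0 0 0 0 0' >/dev/null
python3 -c "from h import *;unit()"; done
```

```text
t 3.98 unit mm [-56.9 -41.5] z 65.2 F [-0.64  0.92 -0.03] yaw 4.44 w 0.0003635167731940369
t 4.23 unit mm [-57.  -41.5] z 64.7 F [-0.14  0.73 -0.86] yaw 4.44 w 0.00017395824422262378
t 4.48 unit mm [-57.  -41.5] z 64.2 F [-0.66 -0.27  0.38] yaw 4.44 w 0.0002620950494390619
```

```bash
for i in 1 2 3 4; do python3 -m crank '0 0 .0005 0 0 0 0;0 0 0 0 0 0 0;0 0 0 0 0 0 0' >/dev/null
python3 -c "from h import *;unit()"; done
```

```text
t 4.73 unit mm [-57.  -41.5] z 63.7 F [ 0.13 -0.22  1.17] yaw 4.44 w 0.00021459214092990126
t 4.98 unit mm [-56.9 -41.5] z 63.2 F [-0.18  0.38 -0.48] yaw 4.44 w 0.0005114760015925817
t 5.23 unit mm [-57.  -41.5] z 62.7 F [ 0.24 -0.27 -0.24] yaw 4.44 w 0.0010418919658725196
t 5.48 unit mm [-57.  -41.5] z 62.2 F [-0.53 -0.24  0.42] yaw 4.44 w 0.0007428121170577304
```

```bash
for i in 1 2 3 4 5; do python3 -m crank '0 0 .0005 0 0 0 0;0 0 0 0 0 0 0;0 0 0 0 0 0 0' >/dev/null
python3 -c "from h import *;unit()"; done
python3 -c "
from h import *
c=vision.read_camera('side');P=pts(c);cv2.imwrite('pics/s2.png',cv2.resize(c['color'][210:350,270:480,::-1],None,fx=3.5,fy=3.5))"
```

```text
t 5.73 unit mm [-57.  -41.5] z 61.7 F [ 0.13 -0.32  0.09] yaw 4.44 w 0.0005146604090518206
t 5.98 unit mm [-56.9 -41.5] z 61.2 F [-0.59 -0.42 -0.08] yaw 4.44 w 0.0005376964121346782
t 6.23 unit mm [-57.  -41.5] z 60.7 F [-0.32  0.04  0.27] yaw 4.44 w 0.0005923486962125174
t 6.48 unit mm [-57.  -41.5] z 60.2 F [ 0.95  0.29 -0.05] yaw 4.44 w 0.00043365522321637666
t 6.73 unit mm [-57.  -41.5] z 59.7 F [-0.38 -0.29  0.11] yaw 4.44 w 0.0006326129847847868
```

View pics/s2.png

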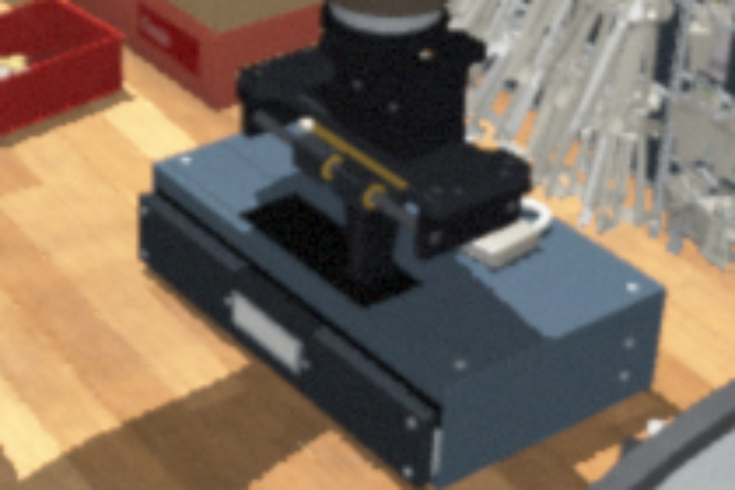

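The fingertip stands in the groove near its -y end, with no contact yet. I'll keep lowering gently.

```bash
for i in 1 2 3 4 5 6; do python3 -m crank '0 0 .0005 0 0 0 0;0 0 0 0 0 0 0;0 0 0 0 0 0 0' >/dev/null
python3 -c "from h import *;unit()"; done
python3 -c "
from h import *
a=np.radians(4.41);R=np.array([[np.cos(a),-np.sin(a)],[np.sin(a),np.cos(a)]])
c=vision.read_camera('side');P=pts(c);L=(P[...,:2]-[.6439,-.1545])@R
z=P[...,2]
for n,w in(('top',(abs(L[...,0]+.01)<.02)&(abs(L[...,1]-.09)<.03)),('bench',(abs(L[...,0]+.2)<.02)&(abs(L[...,1]+.0)<.1))): print(n,np.median(z[w]),w.sum())
for y in np.arange(-.066,.07,.006):
    k=(abs(L[...,0]+.065)<.01)&(abs(L[...,1]-y)<.003)&(z<.074);print(round(y,3),k.sum(),np.median(z[k]).round(4) if k.any() else 0,end='; ')
" 2>/dev/null
```

```text
t 7.03 unit mm [-57.  -41.5] z 59.2 F [-0.09 -0.07  0.24] yaw 4.44 w 0.00029055436323470143
t 7.28 unit mm [-57.  -41.5] z 58.7 F [ 0.03 -0.43  0.78] yaw 4.44 w 0.0003682110329818562
t 7.53 unit mm [-57.  -41.5] z 58.2 F [ 0.14 -0.14  0.01] yaw 4.44 w 0.0009537423279120496
t 7.78 unit mm [-56.9 -41.5] z 57.7 F [0.51 0.2  0.32] yaw 4.44 w 0.0002522187413022646
t 8.03 unit mm [-57.  -41.5] z 57.2 F [-0.46 -0.48  0.1 ] yaw 4.44 w 0.0003546486448494419
t 8.28 unit mm [-57.  -41.5] z 56.7 F [ 0.22  0.53 -0.36] yaw 4.44 w 0.000425864782389225
top 0.08160253030460168 137
bench 0.0021318523759763556 1626
-0.066 0 0; -0.06 0 0; -0.054 0 0; -0.048 3 0.0675; -0.042 7 0.0674; -0.036 5 0.0666; -0.03 5 0.067; -0.024 6 0.0674; -0.018 0 0; -0.012 3 0.0638; -0.006 2 0.0622; -0.0 1 0.061; 0.006 1 0.0613; 0.012 2 0.0617; 0.018 1 0.0603; 0.024 5 0.0634; 0.03 6 0.0672; 0.036 6 0.0676; 0.042 4 0.067; 0.048 6 0.0667; 0.054 4 0.0672; 0.06 10 0.0673; 0.066 4 0.069;
```

Both cameras put the floor at 66 mm, yet the reported TCP is 9 mm below it with no force. So the real fingertip isn't at the reported TCP height. I'll rise and measure it.

```bash
python3 -m crank '0 0 -.02 0 0 0 0;0 0 -.02 0 0 0 0;0 0 -.02 0 0 0 0;0 0 0 0 0 0 0;0 0 0 0 0 0 0;0 0 0 0 0 0 0' >/dev/null
python3 -c "
from h import *
unit()
a=np.radians(4.41);R=np.array([[np.cos(a),-np.sin(a)],[np.sin(a),np.cos(a)]])
c=vision.read_camera('side');P=pts(c);L=(P[...,:2]-[.6439,-.1545])@R
z=P[...,2];m=(abs(L[...,0]+.057)<.025)&(abs(L[...,1]+.041)<.03)&(z>.09)&(z<.19)
v,u=np.nonzero(m);print(u.min(),u.max(),v.min(),v.max(),m.sum())
for r in range(v.max()-12,v.max()+1):
  k=m[r];print(r,k.sum(),P[r][k].mean(0).round(4),L[r][k].mean(0).round(4))
cv2.imwrite('pics/s3.png',cv2.resize(c['color'][220:330,300:440,::-1],None,fx=5,fy=5,interpolation=cv2.INTER_CUBIC))
c=vision.read_camera('wrist');Q=pts(c);H=np.array(c['hand_eye']);T=Q@H[:3,:3].T+H[:3,3]
k=(c['range_z']>0)&(abs(T[...,0])<.02)&(abs(T[...,1])<.03)&(T[...,2]>-.05)&(T[...,2]<.02)
print('tool z max of finger',k.sum(),np.percentile(T[k],[1,50,99],axis=0).round(4))
"
```

```text
t 8.83 unit mm [-57.5 -41.2] z 116.1 F [ 0.15  0.32 -0.55] yaw 4.42 w 5.214010389188549e-05
369 385 245 268 274
256 14 [ 0.5859 -0.2074  0.1695] [-0.0619 -0.0483]
257 13 [ 0.5872 -0.2057  0.1659] [-0.0605 -0.0467]
258 14 [ 0.5866 -0.2069  0.1642] [-0.0611 -0.0478]
259 14 [ 0.5872 -0.2063  0.1613] [-0.0605 -0.0472]
260 14 [ 0.5873 -0.2064  0.1589] [-0.0604 -0.0474]
261 13 [ 0.5868 -0.2056  0.1562] [-0.0609 -0.0465]
262 13 [ 0.5866 -0.206   0.1541] [-0.0611 -0.047 ]
263 13 [ 0.5872 -0.2055  0.1512] [-0.0605 -0.0465]
264 13 [ 0.5869 -0.206   0.1491] [-0.0607 -0.047 ]
265 13 [ 0.5872 -0.2059  0.1465] [-0.0605 -0.0469]
266 11 [ 0.5865 -0.2071  0.1449] [-0.0613 -0.048 ]
267 6 [ 0.5842 -0.2086  0.1439] [-0.0636 -0.0493]
268 3 [ 0.5806 -0.2119  0.1444] [-0.0675 -0.0524]
tool z max of finger 944 [[-0.0044 -0.008  -0.0497]
 [ 0.0091  0.0012 -0.0395]
 [ 0.0108  0.0099 -0.0251]]
```

View pics/s3.png

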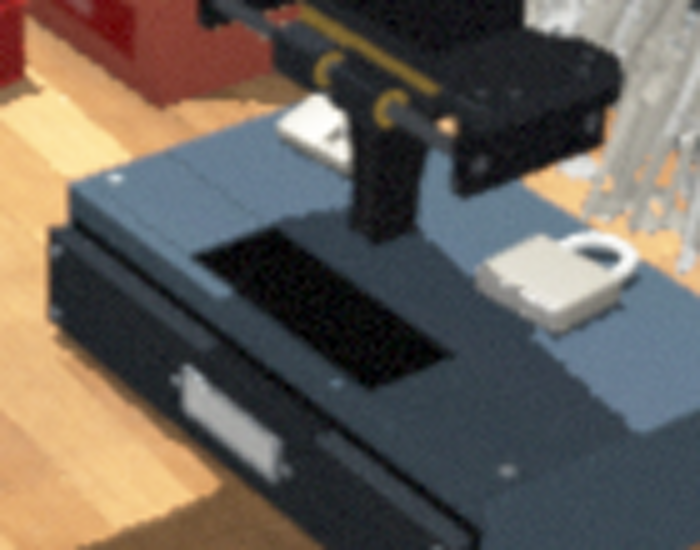

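The shut fingertip is really about 25 mm behind the reported TCP (side view: tip at about (375, 240) in the crop, z ≈ 141 mm, against TCP z of 116 mm). The wrist depth agrees at -25 mm. I expect floor contact at TCP z ≈ 41 mm, so I'll go down to about 47 mm and feel from there.

```bash
python3 -m crank '0 0 .02 0 0 0 0;0 0 .02 0 0 0 0;0 0 .02 0 0 0 0;0 0 .01 0 0 0 0;0 0 0 0 0 0 0;0 0 0 0 0 0 0;0 0 0 0 0 0 0' >/dev/null
python3 -c "from h import *;unit()"
for i in 1 2 3 4 5 6; do python3 -m crank '0 0 .0005 0 0 0 0;0 0 .0005 0 0 0 0;0 0 0 0 0 0 0' >/dev/null
python3 -c "from h import *;unit()"; done
```

```text
t 9.52 unit mm [-56.7 -41.6] z 46.8 F [-0.46  0.01 -0.57] yaw 4.44 w 0.0001475179939807933
t 9.77 unit mm [-56.8 -41.5] z 46.0 F [ 0.27 -0.35  0.07] yaw 4.43 w 0.00023608491493216002
t 10.02 unit mm [-57.  -41.5] z 44.7 F [ 0.48  0.5  -0.09] yaw 4.44 w 0.0002955717144700534
t 10.27 unit mm [-57.  -41.5] z 43.6 F [ 0.26  0.8  -0.26] yaw 4.43 w 0.0003722133141504334
t 10.52 unit mm [-56.9 -41.5] z 42.8 F [0.34 0.41 0.06] yaw 4.44 w 0.0005237290760736277
t 10.77 unit mm [-56.8 -41.5] z 42.7 F [-1.71  1.33  4.78] yaw 4.46 w 0.000653134303481758
t 11.02 unit mm [-56.8 -41.5] z 42.7 F [-3.04  2.73  8.63] yaw 4.48 w 0.0007532160879896962
```

Floor contact is at TCP z 42.7 mm with 8.6 N. I'll ease off slightly and slide along +y.

```bash
python3 -m crank '0 0 -.0008 0 0 0 0;0 .003 0 0 0 0 0;0 .003 0 0 0 0 0;0 .003 0 0 0 0 0;0 .003 0 0 0 0 0' >/dev/null
python3 -c "from h import *;unit()"
for i in 1 2 3 4 5; do python3 -m crank '0 .003 0 0 0 0 0;0 .003 0 0 0 0 0' >/dev/null
python3 -c "from h import *;unit()"; done
```

```text
t 11.43 unit mm [-55.7 -30.3] z 42.7 F [ 0.63 -3.75  5.18] yaw 4.47 w 0.0008080355464281993
t 11.6 unit mm [-55.6 -24.2] z 42.7 F [ 0.02 -3.25  5.65] yaw 4.48 w 0.00035124387264871007
t 11.77 unit mm [-55.6 -18.2] z 42.6 F [-0.07 -2.71  5.06] yaw 4.48 w 0.0003979451149419565
t 11.93 unit mm [-56.  -11.8] z 42.2 F [-0.43  0.15  0.94] yaw 4.45 w 0.0005382910979323406
t 12.1 unit mm [-57.9  -4.5] z 40.4 F [ 0.49  0.21 -1.49] yaw 4.4 w 0.0007741017503415872
t 12.27 unit mm [-57.5   1.3] z 40.7 F [-0.43 -0.49 -0.18] yaw 4.44 w 0.0006006676941911353
```

The tip dropped into the notch: z fell from 42.7 to 40.5 mm and the force vanished. Now I'll press the catch.

```bash
python3 -m crank '0 .001 .002 0 0 0 0;0 .001 .002 0 0 0 0;0 0 .001 0 0 0 0;0 0 .001 0 0 0 0;0 0 .001 0 0 0 0;0 0 .001 0 0 0 0;0 0 .001 0 0 0 0;0 0 .001 0 0 0 0;0 0 0 0 0 0 0' >/dev/null
python3 -c "from h import *;unit()"
for i in 1 2 3; do python3 -m crank '0 0 .001 0 0 0 0;0 0 0 0 0 0 0' >/dev/null
python3 -c "from h import *;unit()"; done
```

```text
t 13.02 unit mm [-58.3   2.6] z 31.8 F [-2.46  0.63  2.23] yaw 4.42 w 0.0004042826645980429
t 13.18 unit mm [-58.4   2.5] z 30.4 F [-5.6   1.62  5.33] yaw 4.41 w 0.00043807581422933896
t 13.35 unit mm [-58.5   2.4] z 29.6 F [-5.53  0.71  6.18] yaw 4.42 w 0.0007828833237885767
t 13.52 unit mm [-58.5   2.4] z 29.3 F [-6.62  1.6   9.6 ] yaw 4.45 w 0.0007594546287897086
```

```bash
python3 -m crank '0 0 .0005 0 0 0 0;0 0 0 0 0 0 0;0 0 0 0 0 0 0' 
python3 -m crank '0 0 -.01 0 0 0 0;0 0 -.02 0 0 0 0;0 0 -.02 0 0 0 0;0 0 -.02 0 0 0 0;0 0 0 0 0 0 0;0 0 0 0 0 0 0;0 0 0 0 0 0 0' >/dev/null
python3 -c "from h import *;unit()
c=vision.read_camera('side');cv2.imwrite('pics/s4.png',cv2.resize(c['color'][220:360,260:450,::-1],None,fx=4,fy=4))
c=vision.read_camera('top');P=pts(c)
a=np.radians(4.41);R=np.array([[np.cos(a),-np.sin(a)],[np.sin(a),np.cos(a)]]);L=(P[...,:2]-[.6439,-.1545])@R
for x in np.arange(-.2,-.08,.006):
    k=(abs(L[...,0]-x)<.003)&(abs(L[...,1]+.1)<.03);print(round(x,3),np.median(P[k][:,2]).round(4),end='; ')"
```

```text
time: 13.77
tool_pos: [0.5854, -0.1566, 0.0293]
orientation: [-0.039, 0.999, -0.0, -0.001]
force: [-6.5, 2.2, 12.4]
gripper_width: 0.0004
grip_force: 6.4
t 14.35 unit mm [-56.8   2.6] z 97.5 F [ 0.49 -0.28 -0.36] yaw 4.42 w 0.0001134119448651275
-0.2 0.0013; -0.194 0.0021; -0.188 0.0009; -0.182 0.0018; -0.176 0.0016; -0.17 0.0024; -0.164 0.0623; -0.158 0.06; -0.152 0.0137; -0.146 0.0142; -0.14 0.0138; -0.134 0.014; -0.128 0.0138; -0.122 0.0143; -0.116 0.0142; -0.11 0.0131; -0.104 0.0135; -0.098 0.0145; -0.092 0.0397; -0.086 0.0838;
```

View pics/s4.png

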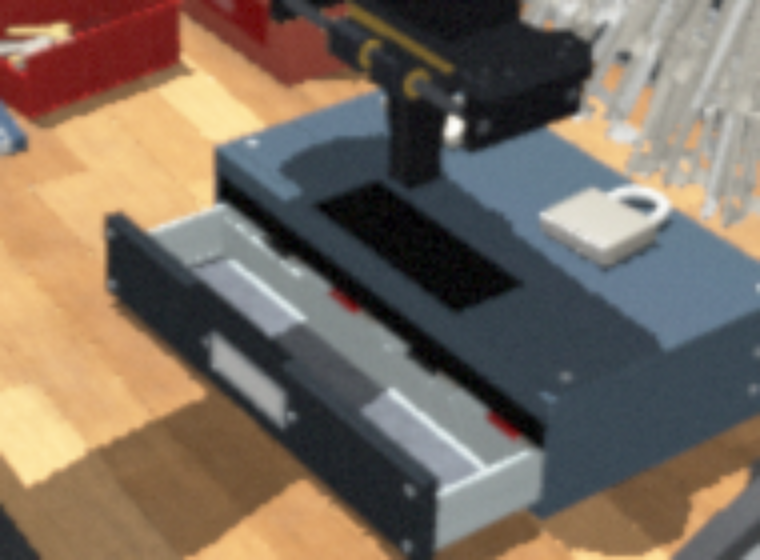

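The drawer has sprung out about 65 mm (inner face at unit x ≈ -156 mm) and its bay is open and empty. I'll move over the bay and lower in.

```bash
python3 -m crank '.02 0 0 0 0 0 0;.02 0 0 0 0 0 0;.02 0 0 0 0 0 0;.006 0 0 0 0 0 0;0 0 0 0 0 0 0;0 0 0 0 0 0 0' >/dev/null
python3 -c "from h import *;unit()"
python3 -m crank '0 0 .02 0 0 0 0;0 0 .02 0 0 0 0;0 0 .02 0 0 0 0;0 0 .015 0 0 0 0;0 0 0 0 0 0 0;0 0 0 0 0 0 0' >/dev/null
python3 -c "from h import *;unit()"
```

```text
t 14.95 unit mm [-122.3    2.3] z 98.0 F [ 0.54 -0.37  0.25] yaw 4.45 w 0.0005459791586537391
t 15.45 unit mm [-122.3    2.4] z 22.3 F [0.34 0.18 0.75] yaw 4.48 w 0.00039581365758609773
```

```bash
python3 -m crank '.01 0 0 0 0 0 0;.008 0 0 0 0 0 0;.004 0 0 0 0 0 0;.004 0 0 0 0 0 0;.004 0 0 0 0 0 0;.004 0 0 0 0 0 0;.004 0 0 0 0 0 0;.004 0 0 0 0 0 0;.004 0 0 0 0 0 0;.004 0 0 0 0 0 0' >/dev/null
python3 -c "from h import *;unit()"
python3 -m crank '.004 0 0 0 0 0 0;.004 0 0 0 0 0 0;.004 0 0 0 0 0 0;.004 0 0 0 0 0 0' >/dev/null
python3 -c "from h import *;unit()"
for i in 1 2 3 4; do python3 -m crank '.002 0 0 0 0 0 0;.002 0 0 0 0 0 0' >/dev/null
python3 -c "from h import *;unit()"; done
```

```text
t 16.28 unit mm [-173.1    2.3] z 23.2 F [ 1.75 -0.32  1.21] yaw 4.45 w 0.00020802598984089157
t 16.62 unit mm [-189.4    2.4] z 23.0 F [ 1.01 -0.93  0.93] yaw 4.44 w 0.0003839409408650373
t 16.78 unit mm [-193.7    2.5] z 22.9 F [ 1.12  0.02 -0.02] yaw 4.42 w 0.0002303136349991526
t 16.95 unit mm [-197.3    2.5] z 22.9 F [ 1.12 -0.29 -0.73] yaw 4.43 w 0.0006757588441064324
t 17.12 unit mm [-199.     2.4] z 23.2 F [ 6.46  1.52 -5.19] yaw 4.45 w 0.0003430107481332338
t 17.28 unit mm [-198.9    2.2] z 23.8 F [12.63  1.56 -9.28] yaw 4.5 w 0.0007549065600941979
```

The force rises sharply at the stop. I'll hold, back off, lift out and check.

```bash
python3 -m crank '0 0 0 0 0 0 0;0 0 0 0 0 0 0;-.004 0 0 0 0 0 0;-.006 0 0 0 0 0 0;-.008 0 0 0 0 0 0;0 0 0 0 0 0 0;0 0 -.02 0 0 0 0;0 0 -.03 0 0 0 0;0 0 -.035 0 0 0 0;0 0 -.03 0 0 0 0;0 0 0 0 0 0 0;0 0 0 0 0 0 0' >/dev/null
python3 -c "from h import *;unit()
c=vision.read_camera('side');cv2.imwrite('pics/s5.png',c['color'][...,::-1])
c=vision.read_camera('top');P=pts(c)
a=np.radians(4.41);R=np.array([[np.cos(a),-np.sin(a)],[np.sin(a),np.cos(a)]]);L=(P[...,:2]-[.6439,-.1545])@R
for x in np.arange(-.24,-.08,.004):
    k=(abs(L[...,0]-x)<.002)&(abs(L[...,1]+.12)<.02);print(round(x,3),np.median(P[k][:,2]).round(4),end='; ')
k=(abs(L[...,0]+.057)<.015)&(abs(L[...,1]-.004)<.015);print('notch',np.median(P[k][:,2]))"
```

```text
t 18.28 unit mm [-186.5    2.4] z 139.6 F [-0.04 -1.01 -1.  ] yaw 4.42 w 0.0005161239721198581
-0.24 nan; -0.236 nan; -0.232 nan; -0.228 nan; -0.224 nan; -0.22 nan; -0.216 nan; -0.212 nan; -0.208 nan; -0.204 nan; -0.2 nan; -0.196 nan; -0.192 nan; -0.188 nan; -0.184 nan; -0.18 nan; -0.176 nan; -0.172 nan; -0.168 nan; -0.164 nan; -0.16 nan; -0.156 nan; -0.152 nan; -0.148 0.0342; -0.144 0.0359; -0.14 0.0144; -0.136 0.0144; -0.132 0.0135; -0.128 0.0152; -0.124 0.0143; -0.12 0.0167; -0.116 0.0178; -0.112 0.0147; -0.108 0.0146; -0.104 0.0136; -0.1 0.0144; -0.096 0.0131; -0.092 0.0144; -0.088 0.0788; -0.084 0.0812; notch 0.06117610349406025
  return _methods._mean(a, axis=axis, dtype=dtype,
  ret = ret.dtype.type(ret / rcount)
```

View pics/s5.png

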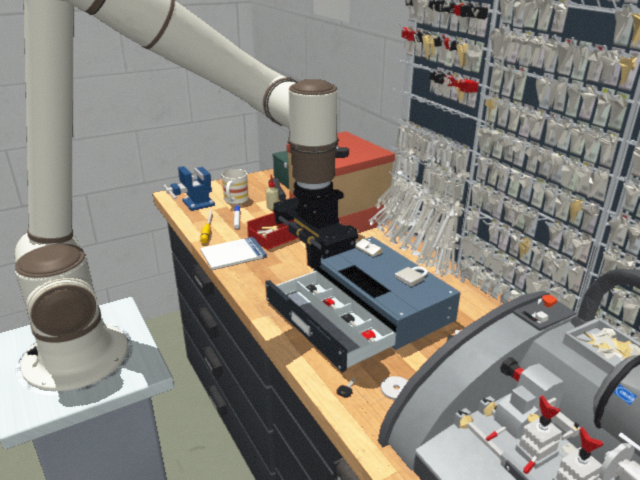

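The side view shows the drawer fully out at (268–395, 270–365), the gripper clear above it, and the other things in place. The bay's rear wall at unit x ≈ -146 mm means about 120 mm of travel. The notch floor is back at its rest height.

```bash
python3 -c "from bench import finish_job;print(finish_job())"
```

```text
the job is handed in; nothing more can be done
None
```

The drawer is drawn out to its stop (about 120 mm) and the catch has sprung back. The gripper is clear, nothing else was seen to move, and the job was handed in at about 18 s; no verdict came back.

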